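Sort the blood sample racks into their colour trays

TASK

Sort the four small racks of blood tubes for the laboratory: put each rack into the tray of the same colour as its caps, so that it stands upright and flat on the tray's floor inside the rim, and let go of it. Keep the racks upright and set them down gently, not dropped. Leave the specimen cup and the sanitiser bottle where they stand.

Things in the scene. Friction and masses are not known exactly. Their poses are not given: they have to be found in the camera images.
- rack_purple_center (a point): Sample rack with purple caps: black block 60 x 42 mm and 55 mm tall, loose, about 0.13 to 0.25 kg, holding 3 x 2 tubes (fixed in it) whose purple caps rise to 80 mm above the rack's underside. This point is on its vertical centre line, 40 mm above its underside. x along the 60 mm side, y across the 42 mm side, z up; a half turn makes no difference. The block's smooth sides may be gripped across the 42 mm.
- tray_purple: Purple tray, fixed to the bench: a shallow open tray 88 x 68 mm outside and 12 mm high, walls 5 mm, inside 78 x 58 mm, floor 4 mm above the bench. Origin at the centre of its underside, on the bench; x along its 88 mm side, y across, z up. A rack fits only lengthwise (either way round).
- rack_red_center (a point): Sample rack with red caps: black block 60 x 42 mm and 55 mm tall, loose, about 0.13 to 0.25 kg, holding 3 x 2 tubes (fixed in it) whose red caps rise to 80 mm above the rack's underside. This point is on its vertical centre line, 40 mm above its underside. x along the 60 mm side, y across the 42 mm side, z up; a half turn makes no difference. The block's smooth sides may be gripped across the 42 mm.
- tray_red: Red tray, fixed to the bench: a shallow open tray 88 x 68 mm outside and 12 mm high, walls 5 mm, inside 78 x 58 mm, floor 4 mm above the bench. Origin at the centre of its underside, on the bench; x along its 88 mm side, y across, z up. A rack fits only lengthwise (either way round).
- rack_yellow_center (a point): Sample rack with yellow caps: black block 60 x 42 mm and 55 mm tall, loose, about 0.13 to 0.25 kg, holding 3 x 2 tubes (fixed in it) whose yellow caps rise to 80 mm above the rack's underside. This point is on its vertical centre line, 40 mm above its underside. x along the 60 mm side, y across the 42 mm side, z up; a half turn makes no difference. The block's smooth sides may be gripped across the 42 mm.
- tray_yellow: Yellow tray, fixed to the bench: a shallow open tray 88 x 68 mm outside and 12 mm high, walls 5 mm, inside 78 x 58 mm, floor 4 mm above the bench. Origin at the centre of its underside, on the bench; x along its 88 mm side, y across, z up. A rack fits only lengthwise (either way round).
- rack_green_center (a point): Sample rack with green caps: black block 60 x 42 mm and 55 mm tall, loose, about 0.13 to 0.25 kg, holding 3 x 2 tubes (fixed in it) whose green caps rise to 80 mm above the rack's underside. This point is on its vertical centre line, 40 mm above its underside. x along the 60 mm side, y across the 42 mm side, z up; a half turn makes no difference. The block's smooth sides may be gripped across the 42 mm.
- tray_green: Green tray, fixed to the bench: a shallow open tray 88 x 68 mm outside and 12 mm high, walls 5 mm, inside 78 x 58 mm, floor 4 mm above the bench. Origin at the centre of its underside, on the bench; x along its 88 mm side, y across, z up. A rack fits only lengthwise (either way round).
- cup_center (a point): Bystander: white-lidded specimen cup, 52 mm across and 59 mm tall, loose; this point is on its axis, 30 mm above the bench.
- sanitiser_center (a point): Bystander: pale blue sanitiser bottle with a blue cap, 54 mm across and 120 mm tall, loose; this point is on its axis, 60 mm above the bench.
Things that resemble listed ones, but are neither listed nor needed, are in the scene too. Of the things that look like the tray_green, the largest one is meant.

How it is judged:
By the outcome, as a careful person would: the job done as asked, in the order asked, and still so for the second after the job is handed in, with the robot touching nothing.
It also fails if it takes over 106 s, if anything falls off the work surface, if the arm or the gripper's body presses on something with over 40 N, if the wrist force passes 120 N, or if a joint passes its speed limit or range.

ROBOT

A 6-joint arm with a two-finger parallel gripper is mounted at the origin on the work surface. World frame = base frame: x ahead of the robot, y to its left, z up, the work surface at z = 0. Lengths are in mm, angles in degrees, forces in N, time in s.
With the tool pointing down it reaches from about 350 to 925 mm from the base axis. Payload 6.4 kg.
Tool frame: the origin (TCP) lies at the centre of the arm's flange, where the gripper is bolted on; the fingertips stand 199 mm ahead of it and the grasp point (between the pads) lies 180 mm ahead of it; z points along the fingers, y is the line along which they close (so a half turn about z gives the same grasp; the last joint's range is limited). The gripper opens to 94 mm and grips with 3 to 60 N. Pads are 16 mm wide; open, the fingers measure 119 mm over their backs; the gripper's body (75 mm by 177 mm) begins 78 mm behind the grasp point.
Start: joints at [-85.835, 14.043, 89.255, -0, 76.702, -9.975], TCP at [158.801, -630.316, 404.655] pointing down, gripper open.
Joint ranges: [-179.41, 179.41], [-58.25, 129.5], [7.25, 145.43], [-54.29, 234.29], [11.92, 165.04], [-157.13, 157.13]. Speed limits (degrees/s): [147.25, 147.25, 180, 180, 180, 180].

INTERFACE

Orientations are given as [roll, pitch, yaw] about the fixed x, y, z axes, in that order (R = Rz(yaw) Ry(pitch) Rx(roll)).
In Python, from cell import r, vision gives the robot as it stands.
- The arm moves only by the shell command python3 -m pendant 'ROWS' [FORCE]. ROWS is JSON, a list of rows, each a list of 3 entries, a list of its own where there are three numbers: the turn, a rotation vector about the tool's x, y, z in rad, then the shift along the tool's x, y, z in mm, then the finger opening in mm, from 0 to 94. A call has 1 to 5 rows; each row shifts and turns the commanded pose from where the row before left it, along the tool's axes as they then stand; what a row does not reach is not made up. A row lasts 1/10 s, in which the tool goes at most 50 mm and 8.59 degrees, less where a joint would pass 70% of its speed; a pose out of reach is approached as far as the arm can. A call is refused whole if a number of a shift passes 50 or a number of a turn 0.15, either way. A call with a gripper value outside its range is refused whole. The fingers move at their own pace and stop on an object; FORCE is the grip in N (left out, the last holds). Time passes only in rows, so rows that do not move let the fingers close. It gives the time, the measured TCP pose, the force, the opening and the grip force at its end, in the units of the state.
- r.sense(): the state, without advancing time (a new reading comes with each control period).
- vision.read_camera(name): name is "scene" or "top" or "wrist"; returns the picture (400x640x3 uint8, red, green, blue); there is no depth.
- vision.camera_info(name): a dict with "mtx" (3x3 intrinsics, pixels), "world_from_camera" (4x4, takes a point from camera to world coordinates); the wrist camera has in their place "tool_from_camera" (4x4, takes a point from camera to tool coordinates, whose origin is the TCP and whose axes are the flange's). Camera axes: x right, y up, looking along -z (the intrinsics and any distortion apply to the point x, -y, -z); pixel columns grow to the right and rows downward; lengths in mm; the calibration is good to about 2 mm. A picture is of the moment at which its call begins: read the wrist's pose just before it. camera_info takes no time and is no camera call.
- r.hand_in(): hands the job in; it is judged then, once.
The state is a dict: "t": time; "joint_positions": joint angles; "qd": joint speeds; "joint_torque": joint torques, N m; "eef_pos": TCP position; "tool_rot": TCP orientation; "contact_force": force on the tool from outside, world axes, zero at the start; "ft_torque": the same for the moment, N m; "opening": finger opening in mm; "grip_force": force on a finger pad.
Only numpy, scipy, OpenCV 4.12 (cv2) and the standard library are available. Lean on these libraries where they do the work, as an engineer would, in place of code of your own. Each camera call takes 0.05 s, during which the arm holds its last target. There are 200 camera calls.

## Working session

There is one attempt and no reset: what is moved stays moved. The work goes in short steps, Python scripts to look and compute and a shell command to move; the robot and the scene stay as the last step left them, time stands still between calls to the robot, and variables do not carry over. Pictures are saved under pics/ and viewed, at most 14 in all, crops included, and the job is handed in when it is done.

```bash
mkdir -p pics; ls; python3 - <<'E'
from cell import r, vision
import cv2
for n in ("top","scene"):
    im=vision.read_camera(n); cv2.imwrite(f"pics/{n}0.png",im[:,:,::-1])
    i=vision.camera_info(n); print(n,i)
print(vision.camera_info("wrist")); print(r.sense())
E
```

```text
pics
top {'mtx': array([[422.27662514,   0.        , 322.70982974],
       [  0.        , 422.27662514, 199.74676514],
       [  0.        ,   0.        ,   1.        ]]), 'world_from_camera': array([[-2.39763303e-02,  9.97240594e-01, -7.02590485e-02,
         4.92571549e+02],
       [-9.99706914e-01, -2.36814262e-02,  5.02744707e-03,
        -5.50008460e+01],
       [ 3.34973983e-03,  7.03589963e-02,  9.97516111e-01,
         1.11454644e+03],
       [ 0.00000000e+00,  0.00000000e+00,  0.00000000e+00,
         1.00000000e+00]])}
scene {'mtx': array([[442.481052  ,   0.        , 321.98376193],
       [  0.        , 442.481052  , 205.24437025],
       [  0.        ,   0.        ,   1.        ]]), 'world_from_camera': array([[-3.93584552e-01, -6.91094976e-01,  6.06200408e-01,
         1.36824585e+03],
       [ 9.19087976e-01, -3.09590967e-01,  2.43784177e-01,
         2.65402048e+02],
       [ 1.91961504e-02,  6.53101192e-01,  7.57027305e-01,
         1.02615818e+03],
       [ 0.00000000e+00,  0.00000000e+00,  0.00000000e+00,
         1.00000000e+00]])}
{'mtx': array([[341.53876919,   0
[... 485 characters left out ...]
00]])}
{'t': 0.1, 'joint_positions': array([-8.58342366e+01,  1.40807049e+01,  8.93152539e+01,  5.70328701e-04,
        7.66991921e+01, -9.97672140e+00]), 'qd': array([ 0.02307888, -0.1649554 , -0.10071735, -0.03145731,  0.08466555,
        0.07435624]), 'joint_torque': array([-2.64114778e-04, -4.16914558e+01, -3.15525985e+01,  6.87083811e-02,
        3.10086866e-02, -4.38674044e-05]), 'eef_pos': array([ 158.79326725, -630.11489112,  403.67377532]), 'tool_rot': array([-1.79906384e+02, -1.70311188e-02,  1.41423393e+01]), 'contact_force': array([ 0.24760136, -0.20279721, -0.38945706]), 'ft_torque': array([ 0.00115353, -0.01962329,  0.03129282]), 'grip_force': 0.0, 'opening': 93.85521170202341}
```

View pics/top0.png

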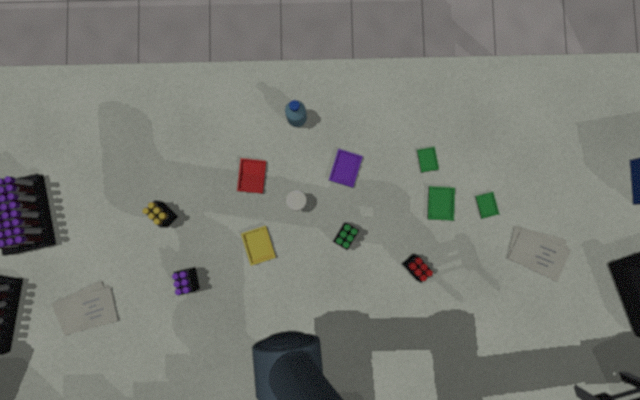

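View pics/scene0.png

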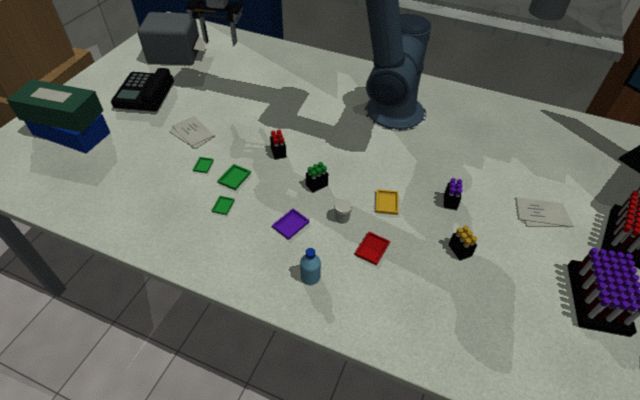

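The top view shows the racks at px: purple (185,281), yellow (160,213), green (346,236) and red (419,267). The trays are red (252,176), purple (346,168), yellow (259,245) and the large green one (440,203). The cup is at (297,201) and the bottle at (296,112). The scene view agrees with this.

```bash
cat > h.py <<'E'
from cell import r, vision
import numpy as np, cv2
from scipy.spatial.transform import Rotation as R
HUE={'red':[(0,7),(173,180)],'yellow':[(17,35)],'green':[(50,75)],'purple':[(125,150)]}
def tool():
    s=r.sense(); T=np.eye(4); T[:3,:3]=R.from_euler('xyz',s['tool_rot'],degrees=True).as_matrix(); T[:3,3]=s['eef_pos']; return s,T
def look(cam,save=None):
    i=vision.camera_info(cam); s,T=tool(); im=vision.read_camera(cam)
    W=i['world_from_camera'] if cam!='wrist' else T@i['tool_from_camera']
    if save: cv2.imwrite('pics/'+save,im[:,:,::-1])
    return im,i['mtx'],W
def cast(px,K,W,z):
    px=np.atleast_2d(px).astype(float)
    d=np.c_[(px[:,0]-K[0,2])/K[0,0],-(px[:,1]-K[1,2])/K[1,1],-np.ones(len(px))]@W[:3,:3].T
    return (W[:3,3]+d*((z-W[2,3])/d[:,2])[:,None])[:,:2]
def mask(im,c,smin=110,vmin=40):
    h=cv2.cvtColor(im,cv2.COLOR_RGB2HSV); m=0
    for a,b in HUE[c]: m=m|cv2.inRange(h,(a,smin,vmin),(b,255,255))
    return m
def blobs(im,K,W,c,z,amin,close=5,**k):
    "rectangles (centre, long, short, yaw, area) in world mm of colour blobs lying at height z"
    m=cv2.morphologyEx(mask(im,c,**k),cv2.MORPH_CLOSE,np.ones((close,close),np.uint8)); out=[]
    for q in cv2.findContours(m,cv2.RETR_EXTERNAL,cv2.CHAIN_APPROX_NONE)[0]:
        if cv2.contourArea(q)<amin: continue
        p=cast(q[:,0],K,W,z).astype(np.float32)
        (x,y),(w,h),a=cv2.minAreaRect(p)
        if w<h: w,h,a=h,w,a+90
        a=(a+90)%180-90
        out.append((round(x,1),round(y,1),round(w,1),round(h,1),round(a,1),q[:,0].mean(0).round()))
    return out
def go(x,y,yaw=None,z=None):
    "turn about tool z, rad, then shift in the turned tool frame, mm, to bring the TCP there"
    s,T=tool(); cy=s['tool_rot'][2]; a=0 if yaw is None else -((yaw-cy+90)%180-90)
    ny=cy-a; c,sn=np.cos(np.radians(ny)),np.sin(np.radians(ny)); d=np.array([x,y])-T[:2,3]
    print('turn z',round(np.radians(a),3),'shift x',round(d@[c,sn],1),'y',round(d@[sn,-c],1),'z',None if z is None else round(T[2,3]-z,1),
      '| now',s['eef_pos'].round(1),s['tool_rot'].round(1),'j6',s['joint_positions'][5].round(),'t',s['t'])
E
python3 - <<'E'
from h import *
im,K,W=look('top')
for c in HUE:
    for b in blobs(im,K,W,c,12,60): print(c,'z12',*b)
    for b in blobs(im,K,W,c,80,60): print(c,'z80',*b)
E
```

```text
red z12 384.3 -307.8 60.0 38.7 38.9 [420. 269.]
red z12 638.6 125.2 86.1 67.9 -6.4 [251. 175.]
red z80 391.0 -292.2 56.3 36.3 38.9 [420. 269.]
red z80 629.6 114.1 80.8 63.7 -6.4 [251. 175.]
yellow z12 456.2 110.0 84.5 67.1 17.1 [258. 245.]
yellow z12 545.7 377.3 60.1 37.9 46.8 [155. 213.]
yellow z80 458.4 99.9 79.3 63.0 17.1 [258. 245.]
yellow z80 542.4 350.6 56.4 35.6 46.8 [155. 213.]
green z12 475.7 -119.0 55.2 38.3 -31.9 [346. 235.]
green z12 546.9 -489.6 56.8 45.3 13.0 [487. 205.]
green z12 554.7 -369.5 83.2 65.9 -5.2 [441. 203.]
green z12 670.7 -339.0 57.8 44.2 8.8 [427. 159.]
green z80 476.7 -115.1 51.8 35.9 -31.9 [346. 235.]
green z80 543.5 -462.8 53.3 42.5 13.0 [487. 205.]
green z80 550.8 -350.1 78.1 61.9 -5.2 [441. 203.]
green z80 659.7 -321.5 54.3 41.5 8.8 [427. 159.]
purple z12 366.0 309.5 56.1 37.9 10.6 [181. 282.]
purple z12 559.2 747.2 182.2 67.2 1.7 [ 10. 213.]
purple z12 653.1 -122.1 84.8 65.1 -18.6 [345. 168.]
purple z80 373.8 287.0 52.6 35.6 10.6 [181. 282.]
purple z80 555.1 697.7 170.9 63.1 1.7 [ 10. 213.]
purple z80 643.2 -118.0 79.6 61.1 -18.6 [345. 168.]
```

```bash
python3 - <<'E'
from h import *
im,K,W=look('scene')
for c in HUE:
    for b in blobs(im,K,W,c,12,200): print(c,'z12',*b)
c=np.radians(39); go(391-72*np.cos(c),-292-72*np.sin(c),39,404)
E
```

```text
red z12 641.5 127.7 93.9 70.3 -6.5 [372. 248.]
red z12 190.7 808.4 203.4 43.1 -2.1 [633. 214.]
yellow z12 492.7 363.6 65.1 47.1 46.1 [466. 236.]
yellow z12 460.3 111.7 95.7 66.6 16.6 [387. 201.]
yellow z12 201.8 -1514.9 1053.4 344.5 48.4 [30. 58.]
green z12 676.0 -335.3 64.3 48.6 8.7 [223. 205.]
green z12 557.7 -366.2 91.1 71.9 -4.5 [234. 176.]
green z12 471.5 -1211.9 279.7 138.3 -82.6 [51. 96.]
purple z12 469.0 765.4 193.4 122.0 10.8 [616. 279.]
purple z12 657.0 -118.5 91.1 71.4 -18.5 [290. 223.]
turn z -0.434 shift x 321.3 y -116.7 z -0.0 | now [ 158.8 -630.2  404. ] [-179.9   -0.    14.1] j6 -10.0 t 0.2
```

```bash
python3 -m pendant '[[[0,0,-0.145],[0,0,0],94],[[0,0,-0.145],[0,0,0],94],[[0,0,-0.144],[0,0,0],94],[[0,0,0],[40,-14.6,0],94],[[0,0,0],[40,-14.6,0],94]]' && python3 -m pendant '[[[0,0,0],[40,-14.6,0],94],[[0,0,0],[40,-14.6,0],94],[[0,0,0],[40,-14.6,0],94],[[0,0,0],[40,-14.6,0],94],[[0,0,0],[40,-14.6,0],94]]' && python3 -m pendant '[[[0,0,0],[40,-14.6,0],94],[[0,0,0],[0,0,0],94],[[0,0,0],[0,0,0],94]]'
python3 - <<'E'
from h import *
im,K,W=look('wrist','w1.png')
for b in blobs(im,K,W,'red',80,300,15): print(*b)
x,y,_,_,a,_=max(blobs(im,K,W,'red',80,300,15),key=lambda b:b[2]*b[3]); go(x,y,a,180+40)
E
```

```text
t: 0.7
eef_pos: [202.5, -556.8, 404.0]
tool_rot: [-180.0, -0.0, 38.9]
contact_force: [0.1, 0.3, 0.3]
opening: 93.9
grip_force: 0.0
t: 1.2
eef_pos: [312.6, -373.0, 404.6]
tool_rot: [180.0, -0.0, 39.0]
contact_force: [-0.7, -0.3, -0.1]
opening: 94.0
grip_force: 0.0
t: 1.5
eef_pos: [334.2, -337.7, 404.7]
tool_rot: [180.0, 0.0, 39.1]
contact_force: [-0.6, 0.1, -1.1]
opening: 93.7
grip_force: 0.0
389.9 -295.5 53.1 33.7 40.0 [323. 113.]
turn z -0.017 shift x 70.6 y 3.1 z 184.8 | now [ 333.8 -338.5  404.8] [180.   0.  39.] j6 -8.0 t 1.55
```

View pics/w1.png

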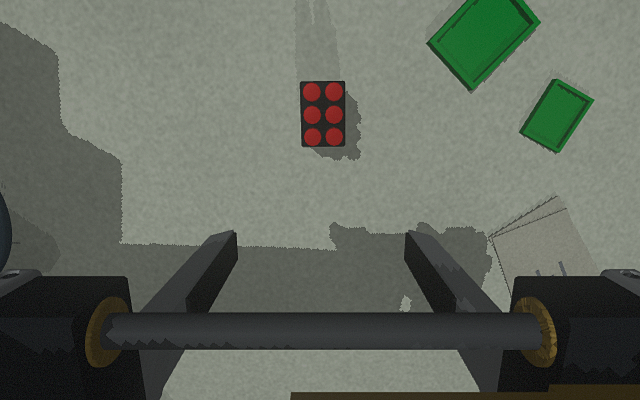

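The wrist view has the red rack at px (323,113) and its cap grid measures 53x34 mm, as expected. Next I'll grasp it.

```bash
python3 -m pendant '[[[0,0,-0.017],[0,0,0],94],[[0,0,0],[35,1.5,10],94],[[0,0,0],[35.6,1.6,20],94],[[0,0,0],[0,0,45],94],[[0,0,0],[0,0,45],94]]' && python3 -m pendant '[[[0,0,0],[0,0,40],94],[[0,0,0],[0,0,20],94],[[0,0,0],[0,0,5],94],[[0,0,0],[0,0,0],94],[[0,0,0],[0,0,0],36]]' 30 && python3 -m pendant '[[[0,0,0],[0,0,0],36],[[0,0,0],[0,0,0],36],[[0,0,0],[0,0,0],36],[[0,0,0],[0,0,0],36],[[0,0,0],[0,0,0],36]]'
```

```text
t: 2.05
eef_pos: [390.4, -296.0, 284.2]
tool_rot: [179.8, 0.0, 40.0]
contact_force: [0.3, -0.3, -0.3]
opening: 93.5
grip_force: 0.0
t: 2.55
eef_pos: [390.4, -296.3, 221.1]
tool_rot: [179.9, 0.0, 39.9]
contact_force: [0.2, 0.4, -0.8]
opening: 89.3
grip_force: 0.0
t: 3.05
eef_pos: [390.1, -295.1, 219.8]
tool_rot: [180.0, 0.0, 40.0]
contact_force: [-0.1, 0.4, -0.0]
opening: 49.4
grip_force: 0.0
```

```bash
python3 -m pendant '[[[0,0,0],[0,0,0],36],[[0,0,0],[0,0,0],36],[[0,0,0],[0,0,0],36],[[0,0,0],[0,0,-5],36],[[0,0,0],[0,0,-15],36]]' && python3 -m pendant '[[[0,0,0],[0,0,-35],36],[[0,0,0],[0,0,-35],36],[[0,0,0],[0,0,-30],36],[[0,0,0],[0,0,0],36],[[0,0,0],[0,0,0],36]]'
python3 - <<'E'
from h import *
go(640,126.5,-6.5,224)
E
```

```text
t: 3.55
eef_pos: [389.4, -294.4, 238.3]
tool_rot: [-179.8, 0.0, 40.0]
contact_force: [1.3, 0.5, -2.2]
opening: 41.7
grip_force: 30.0
t: 4.05
eef_pos: [389.9, -294.9, 339.2]
tool_rot: [-180.0, 0.0, 40.0]
contact_force: [-1.0, -0.3, -2.5]
opening: 42.0
grip_force: 30.0
turn z 0.811 shift x 200.8 y -447.0 z 115.2 | now [ 389.9 -294.9  339.2] [-180.    0.   40.] j6 -0.0 t 4.05
```

```bash
python3 -m pendant '[[[0,0,0.06],[0,0,0],36],[[0,0,0.14],[0,0,0],36],[[0,0,0.14],[0,0,0],36],[[0,0,0.14],[0,0,0],36],[[0,0,0.14],[0,0,0],36]]' && python3 -m pendant '[[[0,0,0.131],[0,0,0],36],[[0,0,0.06],[0,0,0],36],[[0,0,0],[8,-17,0],36],[[0,0,0],[16,-36,0],36],[[0,0,0],[16,-36,0],36]]' && python3 -m pendant '[[[0,0,0],[16,-36,0],36],[[0,0,0],[16,-36,0],36],[[0,0,0],[16,-36,0],36],[[0,0,0],[16,-36,0],36],[[0,0,0],[16,-36,0],36]]' && python3 -m pendant '[[[0,0,0],[16,-36,0],36],[[0,0,0],[16,-36,0],36],[[0,0,0],[16,-36,0],36],[[0,0,0],[16,-36,0],36],[[0,0,0],[16,-34,0],36]]' && python3 -m pendant '[[[0,0,0],[0.8,0,0],36],[[0,0,0],[0,0,0],36],[[0,0,0],[0,0,0],36]]'
python3 - <<'E'
from h import *
im,K,W=look('wrist','w2.png')
for b in blobs(im,K,W,'red',12,800): print(*b)
go(640,126.5,-6.5,224)
E
```

```text
t: 4.55
eef_pos: [389.4, -294.5, 336.6]
tool_rot: [-179.7, 0.2, 4.1]
contact_force: [0.3, 0.9, -2.4]
opening: 41.6
grip_force: 30.0
t: 5.05
eef_pos: [439.4, -210.1, 336.7]
tool_rot: [-179.8, 0.2, -6.6]
contact_force: [0.1, -1.3, -2.8]
opening: 41.9
grip_force: 30.0
t: 5.55
eef_pos: [539.4, -39.7, 336.5]
tool_rot: [-180.0, 0.3, -6.5]
contact_force: [0.3, -0.3, -2.4]
opening: 41.8
grip_force: 30.0
t: 6.05
eef_pos: [639.1, 128.0, 335.8]
tool_rot: [180.0, 0.3, -6.5]
contact_force: [0.1, -0.6, -1.6]
opening: 41.9
grip_force: 30.0
t: 6.35
eef_pos: [639.3, 125.6, 337.5]
tool_rot: [180.0, 0.2, -6.5]
contact_force: [0.0, 0.4, -1.8]
opening: 41.6
grip_force: 30.0
559.6 109.9 93.6 40.5 -6.4 [344. 271.]
565.0 156.9 93.5 40.5 -6.7 [298. 271.]
659.9 123.9 68.1 46.5 83.5 [317. 167.]
turn z -0.001 shift x 0.4 y -1.2 z 114.1 | now [639.4 125.4 338.1] [180.    0.2  -6.6] j6 98.0 t 6.4
```

View pics/w2.png

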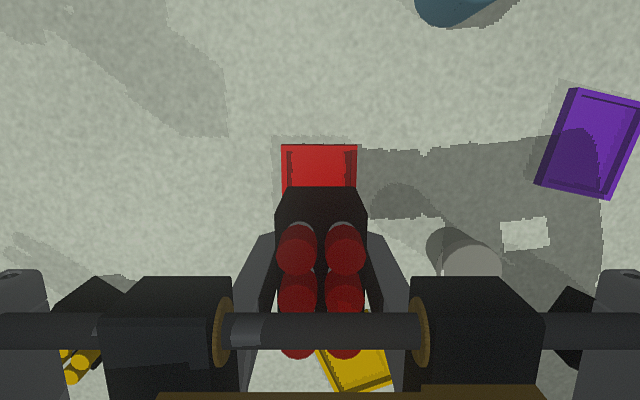

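The wrist view shows the red tray's far part, px (281–357, 145–187), ahead of the carried rack. Its far edge puts the tray centre at (639,126), which agrees with my measurement, so I'll lower the rack.

```bash
python3 -m pendant '[[[0,0,0],[0.4,-1.2,15],36],[[0,0,0],[0,0,30],36],[[0,0,0],[0,0,30],36],[[0,0,0],[0,0,20],36],[[0,0,0],[0,0,9],36]]' && python3 -m pendant '[[[0,0,0],[0,0,4],36],[[0,0,0],[0,0,2],36],[[0,0,0],[0,0,1],36],[[0,0,0],[0,0,1],36],[[0,0,0],[0,0,1],36]]' && python3 -m pendant '[[[0,0,0],[0,0,0.5],36],[[0,0,0],[0,0,0],36],[[0,0,0],[0,0,0],36]]'
```

```text
t: 6.9
eef_pos: [639.1, 126.7, 231.9]
tool_rot: [180.0, 0.3, -6.5]
contact_force: [-0.6, -0.4, -2.4]
opening: 41.8
grip_force: 30.0
t: 7.4
eef_pos: [640.9, 127.5, 227.5]
tool_rot: [-180.0, -0.1, -6.5]
contact_force: [-0.9, -0.1, -1.9]
opening: 41.6
grip_force: 30.0
t: 7.7
eef_pos: [640.6, 127.5, 226.3]
tool_rot: [-180.0, -0.0, -6.5]
contact_force: [0.4, 0.1, -1.6]
opening: 41.6
grip_force: 30.0
```

```bash
python3 -m pendant '[[[0,0,0],[0,0,0.7],36],[[0,0,0],[0,0,0.5],36],[[0,0,0],[0,0,0],36]]' && python3 -m pendant '[[[0,0,0],[0,0,0.7],36],[[0,0,0],[0,0,0.3],36],[[0,0,0],[0,0,0],36]]'
```

```text
t: 8.0
eef_pos: [640.5, 127.4, 224.8]
tool_rot: [180.0, 0.0, -6.5]
contact_force: [-0.5, -0.7, -1.8]
opening: 41.7
grip_force: 30.0
t: 8.3
eef_pos: [640.5, 127.4, 223.9]
tool_rot: [180.0, 0.0, -6.5]
contact_force: [-0.3, 0.4, -2.2]
opening: 42.0
grip_force: 30.0
```

```bash
python3 -m pendant '[[[0,0,0],[0,0,0.6],36],[[0,0,0],[0,0,0],36],[[0,0,0],[0,0,0],36]]' && python3 -m pendant '[[[0,0,0],[0,0,0.6],36],[[0,0,0],[0,0,0],36],[[0,0,0],[0,0,0],36]]'
```

```text
t: 8.6
eef_pos: [640.7, 127.5, 223.7]
tool_rot: [-180.0, -0.0, -6.5]
contact_force: [-1.5, -0.2, 1.7]
opening: 41.8
grip_force: 30.0
t: 8.9
eef_pos: [640.8, 127.5, 223.8]
tool_rot: [180.0, 0.0, -6.5]
contact_force: [-3.7, -1.0, 5.3]
opening: 42.0
grip_force: 30.0
```

```bash
python3 -m pendant '[[[0,0,0],[0,0,0],60],[[0,0,0],[0,0,0],70],[[0,0,0],[0,0,0],70],[[0,0,0],[0,0,0],70],[[0,0,0],[0,0,0],70]]' && python3 -m pendant '[[[0,0,0],[0,0,-20],70],[[0,0,0],[0,0,-45],94],[[0,0,0],[0,0,-45],94],[[0,0,0],[0,0,-45],94],[[0,0,0],[0,0,-20],94]]'
python3 - <<'E'
from h import *
im,K,W=look('wrist')
print(blobs(im,K,W,'red',80,300,15))
c=np.radians(47); go(542-72*np.cos(c),351-72*np.sin(c),47,404)
E
```

```text
t: 9.4
eef_pos: [640.6, 127.4, 222.7]
tool_rot: [-180.0, -0.0, -6.5]
contact_force: [0.3, 0.2, -0.1]
opening: 70.1
grip_force: 0.0
t: 9.9
eef_pos: [641.2, 127.5, 403.5]
tool_rot: [-179.9, -0.5, -6.5]
contact_force: [0.8, -0.2, 0.7]
opening: 93.9
grip_force: 0.0
[(650.8, 125.2, 75.9, 55.5, -6.9, array([321., 183.]))]
turn z -0.933 shift x 23.4 y -225.3 z 1.7 | now [641.7 127.6 405.7] [-179.9   -0.7   -6.5] j6 98.0 t 9.95
```

```bash
python3 -m pendant '[[[0,0,-0.1],[0,0,0],94],[[0,0,-0.145],[0,0,0],94],[[0,0,-0.145],[0,0,0],94],[[0,0,-0.145],[0,0,0],94],[[0,0,-0.145],[0,0,0],94]]' && python3 -m pendant '[[[0,0,-0.145],[0,0,0],94],[[0,0,-0.108],[0,0,0],94],[[0,0,0],[4,-37.5,0],94],[[0,0,0],[4,-37.5,0],94],[[0,0,0],[4,-37.5,0],94]]' && python3 -m pendant '[[[0,0,0],[4,-37.5,0],94],[[0,0,0],[4,-37.5,0],94],[[0,0,0],[4,-37.5,0],94],[[0,0,0],[0,0,0],94],[[0,0,0],[0,0,0],94]]'
python3 - <<'E'
from h import *
im,K,W=look('wrist','w3.png')
for b in blobs(im,K,W,'yellow',80,300,15): print(*b)
x,y,_,_,a,_=min(blobs(im,K,W,'yellow',80,300,15),key=lambda b:abs(b[0]-542)+abs(b[1]-351)); go(x,y,a,180+40)
E
```

```text
t: 10.45
eef_pos: [640.4, 127.4, 396.1]
tool_rot: [-179.9, 0.1, 32.8]
contact_force: [-0.3, -0.4, -1.1]
opening: 94.2
grip_force: 0.0
t: 10.95
eef_pos: [565.5, 213.6, 396.2]
tool_rot: [-179.9, 0.1, 46.9]
contact_force: [0.2, 0.5, 0.4]
opening: 94.1
grip_force: 0.0
t: 11.45
eef_pos: [492.1, 298.8, 396.8]
tool_rot: [-180.0, 0.1, 47.1]
contact_force: [0.3, -0.4, -1.3]
opening: 94.1
grip_force: 0.0
461.5 36.4 361.8 19.1 -43.0 [470. 395.]
553.7 47.8 85.9 36.2 63.4 [538. 331.]
237.9 341.9 85.7 36.0 31.0 [103. 332.]
485.3 176.0 63.8 48.0 -43.0 [401. 298.]
541.9 355.9 53.3 34.1 46.4 [317. 106.]
turn z 0.01 shift x 75.7 y -4.1 z 177.0 | now [492.7 298.2 397. ] [-1.8e+02  1.0e-01  4.7e+01] j6 63.0 t 11.5
```

View pics/w3.png

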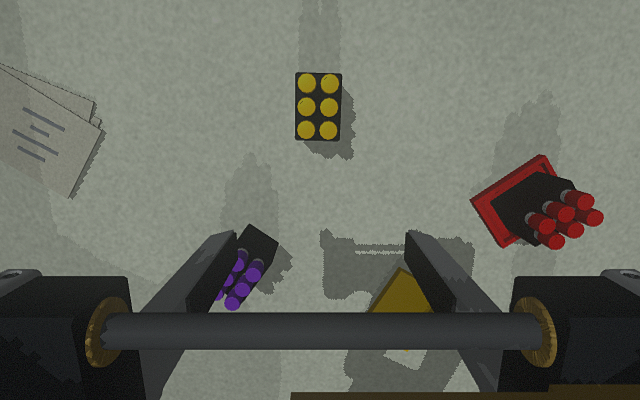

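The yellow rack is at px (317,106), cap grid 53x34 mm. The red rack at px (540,210) stands inside its tray. Next I'll grasp the yellow one.

```bash
python3 -m pendant '[[[0,0,0.01],[0,0,0],94],[[0,0,0],[38,-2,10],94],[[0,0,0],[37.7,-2.1,20],94],[[0,0,0],[0,0,42],94],[[0,0,0],[0,0,42],94]]' && python3 -m pendant '[[[0,0,0],[0,0,38],94],[[0,0,0],[0,0,20],94],[[0,0,0],[0,0,5],80],[[0,0,0],[0,0,0],60],[[0,0,0],[0,0,0],36]]' 30 && python3 -m pendant '[[[0,0,0],[0,0,0],36],[[0,0,0],[0,0,0],36],[[0,0,0],[0,0,0],36],[[0,0,0],[0,0,0],36],[[0,0,0],[0,0,0],36]]' && python3 -m pendant '[[[0,0,0],[0,0,0],36],[[0,0,0],[0,0,0],36],[[0,0,0],[0,0,0],36]]'
```

```text
t: 12.0
eef_pos: [543.4, 355.8, 282.9]
tool_rot: [179.9, -0.1, 46.3]
contact_force: [-0.8, -0.1, -1.0]
opening: 94.1
grip_force: 0.0
t: 12.5
eef_pos: [542.8, 356.1, 222.5]
tool_rot: [179.9, -0.2, 46.3]
contact_force: [-0.5, -0.0, -0.1]
opening: 73.4
grip_force: 0.0
t: 13.0
eef_pos: [541.8, 356.3, 221.3]
tool_rot: [180.0, -0.0, 46.4]
contact_force: [-0.9, -0.6, 1.9]
opening: 42.0
grip_force: 29.9
t: 13.3
eef_pos: [541.9, 356.3, 221.3]
tool_rot: [180.0, -0.0, 46.4]
contact_force: [-1.4, -1.0, 5.0]
opening: 41.8
grip_force: 29.9
```

```bash
python3 -m pendant '[[[0,0,0],[0,0,-5],36],[[0,0,0],[0,0,-15],36],[[0,0,0],[0,0,-30],36],[[0,0,0],[0,0,-30],36],[[0,0,0],[0,0,0],36]]' && python3 -m pendant '[[[0,0,0.06],[0,0,0],36],[[0,0,0.13],[0,0,0],36],[[0,0,0.14],[0,0,0],36],[[0,0,0.12],[0,0,0],36],[[0,0,0.06],[0,0,0],36]]' && python3 -m pendant '[[[0,0,0],[0,0,0],36],[[0,0,0],[0,0,0],36]]'
python3 - <<'E'
from h import *
go(458,111,17,225.3)
E
```

```text
t: 13.8
eef_pos: [543.1, 356.8, 306.4]
tool_rot: [179.8, -0.5, 46.4]
contact_force: [1.0, 0.1, -1.8]
opening: 42.2
grip_force: 29.9
t: 14.3
eef_pos: [541.2, 355.9, 298.8]
tool_rot: [180.0, 0.1, 17.0]
contact_force: [-0.4, 0.0, -1.4]
opening: 41.5
grip_force: 29.9
t: 14.5
eef_pos: [541.4, 356.0, 299.5]
tool_rot: [180.0, 0.1, 17.3]
contact_force: [0.6, 0.3, -2.3]
opening: 41.6
grip_force: 29.9
turn z 0.004 shift x -151.4 y 209.9 z 74.2 | now [541.4 356.  299.5] [1.80e+02 1.00e-01 1.73e+01] j6 96.0 t 14.5
```

```bash
python3 -m pendant '[[[0,0,0.004],[-11.4,15.9,0],36],[[0,0,0],[-22,30.5,0],36],[[0,0,0],[-24,33,0],36],[[0,0,0],[-24,33,0],36],[[0,0,0],[-24,33,0],36]]' && python3 -m pendant '[[[0,0,0],[-22,30.5,0],36],[[0,0,0],[-15,21,0],36],[[0,0,0],[-9,13,0],36],[[0,0,0],[0,0,0],36],[[0,0,0],[0,0,0],36]]'
python3 - <<'E'
from h import *
im,K,W=look('wrist','w4.png')
for b in blobs(im,K,W,'yellow',12,800): print(*b)
go(458,111,17,225.3)
E
```

```text
t: 15.0
eef_pos: [482.5, 185.1, 300.4]
tool_rot: [180.0, 0.0, 17.0]
contact_force: [0.3, 0.6, -1.6]
opening: 42.1
grip_force: 29.9
t: 15.5
eef_pos: [458.2, 111.3, 300.7]
tool_rot: [-180.0, -0.0, 16.9]
contact_force: [-0.2, 0.2, -1.7]
opening: 41.9
grip_force: 29.9
290.1 29.4 373.7 17.2 -73.1 [351. 395.]
408.7 73.9 83.2 35.0 15.8 [343. 271.]
397.3 113.4 83.8 34.7 16.8 [298. 270.]
477.1 117.7 68.3 43.9 -73.1 [317. 173.]
turn z -0.0 shift x -0.5 y 0.5 z 75.5 | now [458.3 111.6 300.8] [-180.   -0.   17.] j6 73.0 t 15.55
```

```bash
python3 -m pendant '[[[0,0,0],[-1.5,0,15],36],[[0,0,0],[0,0,25],36],[[0,0,0],[0,0,20],36],[[0,0,0],[0,0,8],36],[[0,0,0],[0,0,3],36]]' && python3 -m pendant '[[[0,0,0],[0,0,1],36],[[0,0,0],[0,0,1],36],[[0,0,0],[0,0,0.5],36],[[0,0,0],[0,0,0.5],36],[[0,0,0],[0,0,0],36]]' && python3 -m pendant '[[[0,0,0],[0,0,0.5],36],[[0,0,0],[0,0,0.5],36],[[0,0,0],[0,0,0],36]]'
```

```text
t: 16.05
eef_pos: [456.6, 111.4, 229.0]
tool_rot: [-180.0, 0.1, 17.0]
contact_force: [0.2, -0.1, -2.5]
opening: 41.7
grip_force: 29.9
t: 16.55
eef_pos: [456.8, 110.8, 227.1]
tool_rot: [180.0, -0.0, 16.9]
contact_force: [-0.9, -0.2, -2.6]
opening: 42.1
grip_force: 29.9
t: 16.85
eef_pos: [456.7, 110.8, 225.7]
tool_rot: [-180.0, 0.0, 16.9]
contact_force: [-0.1, -1.3, -2.5]
opening: 41.9
grip_force: 29.9
```

```bash
python3 -m pendant '[[[0,0,0],[0,0,0.6],36],[[0,0,0],[0,0,0],36],[[0,0,0],[0,0,0],36]]' && python3 -m pendant '[[[0,0,0],[0,0,0.6],36],[[0,0,0],[0,0,0],36],[[0,0,0],[0,0,0],36]]'
```

```text
t: 17.15
eef_pos: [456.8, 110.8, 225.3]
tool_rot: [180.0, -0.0, 16.9]
contact_force: [-0.6, 0.3, -0.3]
opening: 41.6
grip_force: 29.9
t: 17.45
eef_pos: [456.9, 110.8, 225.2]
tool_rot: [-180.0, 0.0, 17.0]
contact_force: [-4.2, -0.4, 6.0]
opening: 41.9
grip_force: 29.9
```

```bash
python3 -m pendant '[[[0,0,0],[0,0,0],60],[[0,0,0],[0,0,0],70],[[0,0,0],[0,0,0],70],[[0,0,0],[0,0,0],70],[[0,0,0],[0,0,0],70]]' && python3 -m pendant '[[[0,0,0],[0,0,-20],70],[[0,0,0],[0,0,-45],94],[[0,0,0],[0,0,-45],94],[[0,0,0],[0,0,-45],94],[[0,0,0],[0,0,-20],94]]'
python3 - <<'E'
from h import *
c=np.radians(10.6); go(374-72*np.cos(c),289-72*np.sin(c),10.6,404)
E
```

```text
t: 17.95
eef_pos: [456.7, 110.8, 224.5]
tool_rot: [-180.0, 0.0, 16.9]
contact_force: [0.2, 0.0, 1.0]
opening: 69.7
grip_force: 0.0
t: 18.45
eef_pos: [457.3, 110.8, 404.4]
tool_rot: [179.9, -0.4, 17.0]
contact_force: [-0.3, 0.2, 0.4]
opening: 93.8
grip_force: 0.0
turn z 0.111 shift x -121.1 y -190.4 z 0.4 | now [457.3 110.8 404.4] [179.9  -0.4  17. ] j6 73.0 t 18.45
```

```bash
python3 -m pendant '[[[0,0,0.111],[0,0,0],94],[[0,0,0],[-20,-32,0],94],[[0,0,0],[-20,-32,0],94],[[0,0,0],[-20,-32,0],94],[[0,0,0],[-20,-32,0],94]]' && python3 -m pendant '[[[0,0,0],[-20,-32,0],94],[[0,0,0],[-21,-30,0],94],[[0,0,0],[0,0,0],94],[[0,0,0],[0,0,0],94]]'
python3 - <<'E'
from h import *
im,K,W=look('wrist','w5.png')
B=blobs(im,K,W,'purple',80,300,15)
for b in B: print(*b)
x,y,_,_,a,_=min(B,key=lambda b:abs(b[0]-374)+abs(b[1]-287)); go(x,y,a,180+40)
E
```

```text
t: 18.95
eef_pos: [353.4, 222.6, 399.5]
tool_rot: [-180.0, -0.0, 10.5]
contact_force: [-0.1, -0.1, -0.1]
opening: 94.1
grip_force: 0.0
t: 19.35
eef_pos: [302.6, 275.6, 399.5]
tool_rot: [180.0, -0.0, 10.7]
contact_force: [0.3, -0.3, 1.1]
opening: 93.9
grip_force: 0.0
371.1 290.7 53.0 34.0 11.4 [317. 114.]
turn z -0.014 shift x 69.7 y -1.8 z 179.6 | now [303.1 275.1 399.6] [180.   -0.   10.6] j6 106.0 t 19.4
```

View pics/w5.png

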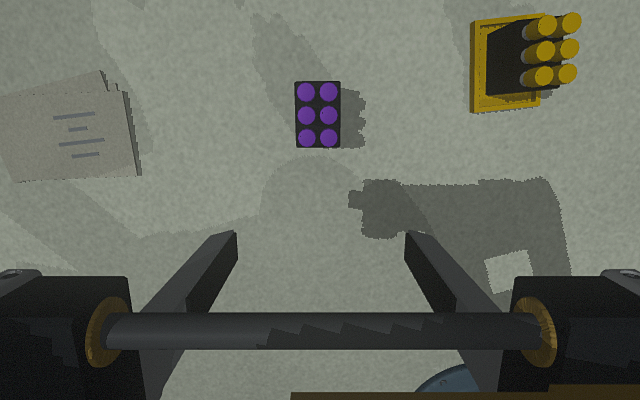

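The purple rack is at px (317,114). The yellow rack at px (520,60) stands in its tray. I'll grasp the purple one.

```bash
python3 -m pendant '[[[0,0,-0.014],[0,0,0],94],[[0,0,0],[35,-1,10],94],[[0,0,0],[34.7,-0.8,20],94],[[0,0,0],[0,0,42],94],[[0,0,0],[0,0,42],94]]' && python3 -m pendant '[[[0,0,0],[0,0,38],94],[[0,0,0],[0,0,20],94],[[0,0,0],[0,0,7],80],[[0,0,0],[0,0,0],60],[[0,0,0],[0,0,0],36]]' 30 && python3 -m pendant '[[[0,0,0],[0,0,0],36],[[0,0,0],[0,0,0],36],[[0,0,0],[0,0,0],36],[[0,0,0],[0,0,0],36],[[0,0,0],[0,0,0],36]]' && python3 -m pendant '[[[0,0,0],[0,0,0],36],[[0,0,0],[0,0,0],36],[[0,0,0],[0,0,0],36]]' && python3 -m pendant '[[[0,0,0],[0,0,-5],36],[[0,0,0],[0,0,-20],36],[[0,0,0],[0,0,-40],36],[[0,0,0],[0,0,-40],36],[[0,0,0],[0,0,-30],36]]' && python3 -m pendant '[[[0,0,0],[0,0,0],36],[[0,0,0],[0,0,0],36]]'
python3 - <<'E'
from h import *
go(655,-120,-18.5,224)
E
```

```text
t: 19.9
eef_pos: [372.9, 290.1, 284.9]
tool_rot: [-180.0, -0.1, 11.3]
contact_force: [0.5, -0.6, -0.2]
opening: 93.9
grip_force: 0.0
t: 20.4
eef_pos: [371.9, 290.8, 221.8]
tool_rot: [-180.0, -0.1, 11.4]
contact_force: [0.4, 0.6, -0.2]
opening: 73.5
grip_force: 0.0
t: 20.9
eef_pos: [371.0, 291.0, 221.0]
tool_rot: [-180.0, -0.0, 11.4]
contact_force: [-0.3, 0.1, 4.0]
opening: 41.9
grip_force: 30.0
t: 21.2
eef_pos: [371.0, 291.0, 221.0]
tool_rot: [-180.0, -0.0, 11.4]
contact_force: [-1.4, -0.2, 5.7]
opening: 41.8
grip_force: 30.0
t: 21.7
eef_pos: [370.7, 290.8, 357.5]
tool_rot: [-180.0, -0.1, 11.4]
contact_force: [0.3, -0.1, -2.3]
opening: 42.4
grip_force: 30.0
t: 21.9
eef_pos: [370.5, 290.7, 354.7]
tool_rot: [180.0, 0.0, 11.4]
contact_force: [-0.6, -1.1, -2.2]
opening: 41.9
grip_force: 30.0
turn z 0.522 shift x 400.1 y 299.2 z 130.7 | now [370.5 290.7 354.7] [180.    0.   11.4] j6 103.0 t 21.9
```

```bash
python3 -m pendant '[[[0,0,0.06],[0,0,0],36],[[0,0,0.134],[0,0,0],36],[[0,0,0.134],[0,0,0],36],[[0,0,0.134],[0,0,0],36],[[0,0,0.06],[0,0,0],36]]' && python3 -m pendant '[[[0,0,0],[16,12,0],36],[[0,0,0],[32,24,0],36],[[0,0,0],[32,24,0],36],[[0,0,0],[32,24,0],36],[[0,0,0],[32,24,0],36]]' && python3 -m pendant '[[[0,0,0],[32,24,0],36],[[0,0,0],[32,24,0],36],[[0,0,0],[32,24,0],36],[[0,0,0],[32,24,0],36],[[0,0,0],[32,24,0],36]]' && python3 -m pendant '[[[0,0,0],[32,24,0],36],[[0,0,0],[32,24,0],36],[[0,0,0],[20,15,0],36],[[0,0,0],[12,8.2,0],36],[[0,0,0],[0,0,0],36]]' && python3 -m pendant '[[[0,0,0],[0,0,0],36],[[0,0,0],[0,0,0],36]]'
python3 - <<'E'
from h import *
im,K,W=look('wrist','w6.png')
for b in blobs(im,K,W,'purple',12,800):
    c=np.radians(b[4]+90); print(*b,'centre',b[0]+(b[3]/2-44)*np.cos(c),b[1]+(b[3]/2-44)*np.sin(c))
go(655,-120,-18.5,225)
E
```

```text
t: 22.4
eef_pos: [370.0, 290.4, 352.1]
tool_rot: [179.8, 0.3, -18.7]
contact_force: [0.2, 1.0, -2.7]
opening: 41.9
grip_force: 30.0
t: 22.9
eef_pos: [472.8, 141.2, 352.2]
tool_rot: [179.9, 0.3, -18.5]
contact_force: [0.1, -0.1, -2.5]
opening: 41.7
grip_force: 30.0
t: 23.4
eef_pos: [586.6, -23.3, 351.6]
tool_rot: [180.0, 0.4, -18.5]
contact_force: [0.5, -0.1, -1.7]
opening: 41.6
grip_force: 30.0
t: 23.9
eef_pos: [655.1, -120.9, 352.6]
tool_rot: [-180.0, 0.2, -18.6]
contact_force: [0.1, -1.0, -2.9]
opening: 42.0
grip_force: 30.0
t: 24.1
eef_pos: [654.5, -118.6, 354.8]
tool_rot: [-180.0, 0.1, -18.4]
contact_force: [0.8, 0.3, -1.6]
opening: 42.1
grip_force: 30.0
566.0 -115.6 98.7 41.8 -18.3 [343. 271.] centre 558.746774267153 -137.53172853352797
581.5 -69.1 98.7 41.8 -18.6 [298. 271.] centre 574.1320399552146 -90.99345027122143
672.8 -128.4 67.7 48.0 71.0 [325. 165.] centre 691.7103715119863 -134.91136308914315
turn z 0.001 shift x 0.8 y 1.2 z 130.3 | now [ 654.6 -118.6  355.3] [-1.80e+02  1.00e-01 -1.84e+01] j6 88.0 t 24.15
```

```bash
python3 -m pendant '[[[0,0,0],[0.6,2.3,15],36],[[0,0,0],[0,0,35],36],[[0,0,0],[0,0,35],36],[[0,0,0],[0,0,28],36],[[0,0,0],[0,0,10],36]]' && python3 -m pendant '[[[0,0,0],[0,0,2.5],36],[[0,0,0],[0,0,1],36],[[0,0,0],[0,0,0.5],36],[[0,0,0],[0,0,0],36],[[0,0,0],[0,0,0],36]]' && python3 -m pendant '[[[0,0,0],[0,0,0.5],36],[[0,0,0],[0,0,0.5],36],[[0,0,0],[0,0,0],36]]'
```

```text
t: 24.65
eef_pos: [653.1, -121.3, 227.8]
tool_rot: [-180.0, 0.4, -18.5]
contact_force: [-0.5, 0.5, -1.6]
opening: 41.9
grip_force: 30.0
t: 25.15
eef_pos: [655.3, -122.4, 229.8]
tool_rot: [180.0, -0.1, -18.5]
contact_force: [-0.9, 1.0, -2.4]
opening: 41.9
grip_force: 30.0
t: 25.45
eef_pos: [654.9, -122.3, 227.5]
tool_rot: [-180.0, 0.0, -18.5]
contact_force: [0.3, -1.0, -3.0]
opening: 41.7
grip_force: 30.0
```

```bash
python3 -m pendant '[[[0,0,0],[0,0,0.8],36],[[0,0,0],[0,0,0.8],36],[[0,0,0],[0,0,0],36]]' && python3 -m pendant '[[[0,0,0],[0,0,0.6],36],[[0,0,0],[0,0,0.0],36],[[0,0,0],[0,0,0],36]]' && python3 -m pendant '[[[0,0,0],[0,0,0.6],36],[[0,0,0],[0,0,0.0],36],[[0,0,0],[0,0,0],36]]'
```

```text
t: 25.75
eef_pos: [654.9, -122.2, 225.7]
tool_rot: [180.0, 0.0, -18.5]
contact_force: [-0.0, 0.1, -2.8]
opening: 41.7
grip_force: 30.0
t: 26.05
eef_pos: [654.9, -122.3, 225.3]
tool_rot: [-180.0, 0.0, -18.5]
contact_force: [0.0, 0.3, -2.1]
opening: 41.9
grip_force: 30.0
t: 26.35
eef_pos: [655.0, -122.3, 225.1]
tool_rot: [180.0, -0.0, -18.5]
contact_force: [-1.2, 0.3, 0.7]
opening: 41.8
grip_force: 30.0
```

```bash
python3 -m pendant '[[[0,0,0],[0,0,0.4],36],[[0,0,0],[0,0,0],36],[[0,0,0],[0,0,0],60],[[0,0,0],[0,0,0],70],[[0,0,0],[0,0,0],70]]' && python3 -m pendant '[[[0,0,0],[0,0,0],70],[[0,0,0],[0,0,0],70]]'  && python3 -m pendant '[[[0,0,0],[0,0,-20],70],[[0,0,0],[0,0,-45],94],[[0,0,0],[0,0,-45],94],[[0,0,0],[0,0,-45],94],[[0,0,0],[0,0,-20],94]]'
python3 - <<'E'
from h import *
c=np.radians(-32); go(477-72*np.cos(c),-116-72*np.sin(c),-32,404)
E
```

```text
t: 26.85
eef_pos: [655.0, -122.3, 224.1]
tool_rot: [180.0, -0.0, -18.5]
contact_force: [-0.3, -0.1, 0.4]
opening: 62.4
grip_force: 0.0
t: 27.05
eef_pos: [655.0, -122.3, 224.3]
tool_rot: [-180.0, -0.0, -18.5]
contact_force: [-0.4, 0.4, 0.2]
opening: 70.1
grip_force: 0.0
t: 27.55
eef_pos: [655.6, -122.4, 405.2]
tool_rot: [180.0, -0.5, -18.5]
contact_force: [-0.9, -0.7, 0.1]
opening: 93.7
grip_force: 0.0
turn z 0.235 shift x -226.8 y 89.2 z 1.2 | now [ 655.6 -122.4  405.2] [180.   -0.5 -18.5] j6 88.0 t 27.55
```

```bash
python3 -m pendant '[[[0,0,0.12],[0,0,0],94],[[0,0,0.115],[0,0,0],94],[[0,0,0],[-38,15,0],94],[[0,0,0],[-38,15,0],94],[[0,0,0],[-38,15,0],94]]' && python3 -m pendant '[[[0,0,0],[-38,15,0],94],[[0,0,0],[-38,15,0],94],[[0,0,0],[-37,14,0],94],[[0,0,0],[0,0,0],94],[[0,0,0],[0,0,0],94]]'
python3 - <<'E'
from h import *
im,K,W=look('wrist','w7.png')
B=blobs(im,K,W,'green',80,300,15)
for b in B: print(*b)
x,y,_,_,a,_=min(B,key=lambda b:abs(b[0]-477)+abs(b[1]+116)); go(x,y,a,180+40)
E
```

```text
t: 28.05
eef_pos: [533.1, -99.8, 398.9]
tool_rot: [180.0, 0.0, -32.0]
contact_force: [-0.2, -0.8, 0.2]
opening: 94.2
grip_force: 0.0
t: 28.55
eef_pos: [415.0, -77.5, 399.8]
tool_rot: [-180.0, -0.1, -32.0]
contact_force: [0.9, 0.6, 0.0]
opening: 94.1
grip_force: 0.0
475.4 -116.2 52.2 33.8 -32.4 [321. 113.]
turn z 0.007 shift x 71.1 y 0.5 z 180.0 | now [415.7 -77.7 400. ] [-1.8e+02 -1.0e-01 -3.2e+01] j6 96.0 t 28.6
```

View pics/w7.png

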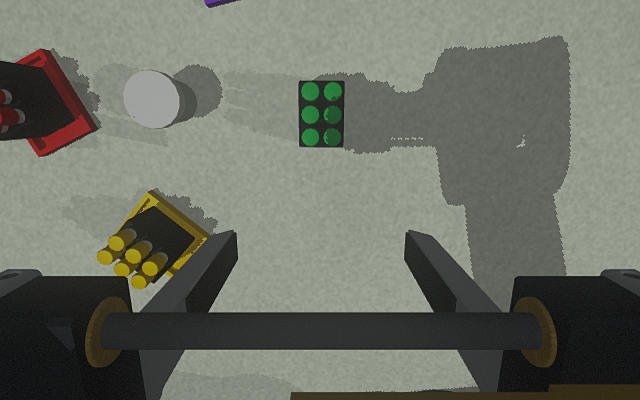

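The green rack is at px (321,113). The cup at px (152,98) is about 140 mm off to the side, well clear of the fingers. I'll grasp the rack.

```bash
python3 -m pendant '[[[0,0,0.007],[0,0,0],94],[[0,0,0],[35,0.2,10],94],[[0,0,0],[36,0.3,20],94],[[0,0,0],[0,0,42],94],[[0,0,0],[0,0,42],94]]' && python3 -m pendant '[[[0,0,0],[0,0,38],94],[[0,0,0],[0,0,20],94],[[0,0,0],[0,0,7],80],[[0,0,0],[0,0,0],60],[[0,0,0],[0,0,0],36]]' 30 && python3 -m pendant '[[[0,0,0],[0,0,0],36],[[0,0,0],[0,0,0],36],[[0,0,0],[0,0,0],36],[[0,0,0],[0,0,0],36],[[0,0,0],[0,0,0],36]]' && python3 -m pendant '[[[0,0,0],[0,0,0],36],[[0,0,0],[0,0,0],36],[[0,0,0],[0,0,0],36]]' && python3 -m pendant '[[[0,0,0],[0,0,-5],36],[[0,0,0],[0,0,-20],36],[[0,0,0],[0,0,-40],36],[[0,0,0],[0,0,-35],36],[[0,0,0],[0,0,-15],36]]' && python3 -m pendant '[[[0,0,-0.08],[0,0,0],36],[[0,0,-0.12],[0,0,0],36],[[0,0,-0.12],[0,0,0],36],[[0,0,-0.1],[0,0,0],36],[[0,0,-0.06],[0,0,0],36]]' && python3 -m pendant '[[[0,0,0],[0,0,0],36],[[0,0,0],[0,0,0],36]]'
python3 - <<'E'
from h import *
go(556,-368,-5,225)
E
```

```text
t: 29.1
eef_pos: [476.9, -117.0, 284.4]
tool_rot: [-180.0, -0.1, -32.4]
contact_force: [-0.7, -0.7, -0.3]
opening: 93.9
grip_force: 0.0
t: 29.6
eef_pos: [476.0, -116.4, 221.4]
tool_rot: [-180.0, -0.1, -32.4]
contact_force: [0.0, -0.9, 0.6]
opening: 73.6
grip_force: 0.0
t: 30.1
eef_pos: [475.1, -116.0, 220.9]
tool_rot: [-180.0, -0.0, -32.4]
contact_force: [0.8, 1.0, 4.1]
opening: 41.8
grip_force: 30.0
t: 30.4
eef_pos: [475.2, -116.0, 220.9]
tool_rot: [-180.0, -0.0, -32.4]
contact_force: [-0.1, 0.7, 4.9]
opening: 41.8
grip_force: 30.0
t: 30.9
eef_pos: [475.4, -116.2, 338.5]
tool_rot: [-180.0, -0.3, -32.4]
contact_force: [-0.0, 0.9, -1.7]
opening: 42.2
grip_force: 30.0
t: 31.4
eef_pos: [474.5, -115.8, 334.6]
tool_rot: [-180.0, 0.1, -4.7]
contact_force: [0.1, 0.4, -2.3]
opening: 42.1
grip_force: 30.0
t: 31.6
eef_pos: [474.7, -115.9, 334.9]
tool_rot: [-180.0, 0.1, -5.0]
contact_force: [0.7, -0.5, -2.4]
opening: 41.8
grip_force: 30.0
turn z 0.001 shift x 103.0 y 244.1 z 109.9 | now [ 474.7 -115.9  334.9] [-1.8e+02  1.0e-01 -5.0e+00] j6 68.0 t 31.6
```

```bash
python3 -m pendant '[[[0,0,0],[8,18,0],36],[[0,0,0],[14,34,0],36],[[0,0,0],[16,38,0],36],[[0,0,0],[16,38,0],36],[[0,0,0],[16,38,0],36]]' && python3 -m pendant '[[[0,0,0],[15,36,0],36],[[0,0,0],[11,26,0],36],[[0,0,0],[7,16,0],36],[[0,0,0],[0,0,0],36],[[0,0,0],[0,0,0],36]]'
python3 - <<'E'
from h import *
im,K,W=look('wrist','w8.png')
for b in blobs(im,K,W,'green',12,800):
    c=np.radians(b[4]-90); print(*b,'centre',b[0]+(b[3]/2-44)*np.cos(c),b[1]+(b[3]/2-44)*np.sin(c))
go(556,-368,-5,225)
E
```

```text
t: 32.1
eef_pos: [530.9, -290.0, 335.1]
tool_rot: [180.0, -0.0, -5.0]
contact_force: [-0.2, 0.1, -1.1]
opening: 41.9
grip_force: 30.0
t: 32.6
eef_pos: [556.5, -368.4, 334.7]
tool_rot: [-180.0, 0.1, -4.9]
contact_force: [-0.6, 0.1, -2.2]
opening: 41.7
grip_force: 30.0
479.2 -385.3 91.6 38.9 -5.5 [343. 271.] centre 481.5530132243715 -360.86302333008575
483.2 -339.5 91.5 39.2 -5.1 [298. 272.] centre 485.36902084354114 -315.1965980039772
548.8 -490.4 63.2 49.0 12.5 [455. 189.] centre 544.5794275282069 -471.3622278611613
575.5 -372.7 67.8 46.2 85.0 [326. 169.] centre 554.6795308098825 -370.8784449765739
671.0 -341.8 62.1 47.7 8.5 [276.  61.] centre 668.0216403657383 -321.8713303532574
turn z 0.002 shift x -0.5 y 0.3 z 109.8 | now [ 556.6 -367.7  334.8] [-1.8e+02  1.0e-01 -4.9e+00] j6 52.0 t 32.65
```

```bash
python3 -m pendant '[[[0,0,0],[-1.2,1.9,15],36],[[0,0,0],[0,0,35],36],[[0,0,0],[0,0,32],36],[[0,0,0],[0,0,16],36],[[0,0,0],[0,0,6],36]]' && python3 -m pendant '[[[0,0,0],[0,0,1.5],36],[[0,0,0],[0,0,1],36],[[0,0,0],[0,0,0],36],[[0,0,0],[0,0,0],36]]' && python3 -m pendant '[[[0,0,0],[0,0,0.5],36],[[0,0,0],[0,0,0.5],36],[[0,0,0],[0,0,0],36]]' && python3 -m pendant '[[[0,0,0],[0,0,0.6],36],[[0,0,0],[0,0,0],36],[[0,0,0],[0,0,0],36]]'
```

```text
t: 33.15
eef_pos: [554.7, -368.5, 228.4]
tool_rot: [-179.8, 0.2, -4.9]
contact_force: [1.3, -0.5, -1.9]
opening: 41.8
grip_force: 30.0
t: 33.55
eef_pos: [555.8, -369.9, 230.3]
tool_rot: [179.9, -0.1, -4.9]
contact_force: [-0.0, 1.6, -2.8]
opening: 42.0
grip_force: 30.0
t: 33.85
eef_pos: [555.4, -369.6, 227.9]
tool_rot: [-180.0, 0.0, -4.9]
contact_force: [-0.1, 0.5, -1.7]
opening: 41.5
grip_force: 30.0
t: 34.15
eef_pos: [555.4, -369.6, 227.2]
tool_rot: [-180.0, 0.0, -4.9]
contact_force: [-0.0, 0.1, -2.3]
opening: 41.9
grip_force: 30.0
```

```bash
python3 -m pendant '[[[0,0,0],[0,0,0.8],36],[[0,0,0],[0,0,0.7],36],[[0,0,0],[0,0,0],36]]' && python3 -m pendant '[[[0,0,0],[0,0,0.6],36],[[0,0,0],[0,0,0],36],[[0,0,0],[0,0,0],36]]' && python3 -m pendant '[[[0,0,0],[0,0,0.6],36],[[0,0,0],[0,0,0],36],[[0,0,0],[0,0,0],36]]'
```

```text
t: 34.45
eef_pos: [555.4, -369.6, 225.6]
tool_rot: [-180.0, 0.0, -4.9]
contact_force: [0.9, 0.2, -2.2]
opening: 41.8
grip_force: 30.0
t: 34.75
eef_pos: [555.5, -369.6, 225.1]
tool_rot: [-180.0, 0.0, -4.9]
contact_force: [0.3, -0.3, -2.1]
opening: 41.8
grip_force: 30.0
t: 35.05
eef_pos: [555.5, -369.7, 225.0]
tool_rot: [180.0, -0.0, -4.9]
contact_force: [-0.4, 1.9, 0.9]
opening: 42.0
grip_force: 30.0
```

Contact is at the expected height. I'll release, back off towards the start side, and check the result.

```bash
python3 -m pendant '[[[0,0,0],[0,0,0.3],36],[[0,0,0],[0,0,0],36],[[0,0,0],[0,0,0],60],[[0,0,0],[0,0,0],70],[[0,0,0],[0,0,0],70]]' && python3 -m pendant '[[[0,0,0],[0,0,0],70],[[0,0,0],[0,0,0],70]]'  && python3 -m pendant '[[[0,0,0],[0,0,-20],70],[[0,0,0],[0,0,-45],94],[[0,0,0],[0,0,-45],94],[[0,0,0],[0,0,-45],94],[[0,0,0],[0,0,-20],94]]' && python3 -m pendant '[[[0,0,0],[-30,30,0],94],[[0,0,0],[-30,30,0],94],[[0,0,0],[-30,30,0],94],[[0,0,0],[-30,30,0],94],[[0,0,0],[-30,30,0],94]]' && python3 -m pendant '[[[0,0,0],[-30,30,0],94],[[0,0,0],[-30,30,0],94],[[0,0,0],[-20,30,0],94],[[0,0,0],[0,0,0],94],[[0,0,0],[0,0,0],94]]'
python3 - <<'E'
from h import *
a=look('top')[0][90:310,120:520]; cv2.imwrite('pics/top9.png',cv2.resize(a,(800,440))[:,:,::-1])
b=look('scene')[0][110:310,180:520]; cv2.imwrite('pics/scene9.png',cv2.resize(b,(800,470))[:,:,::-1])
E
```

```text
t: 35.55
eef_pos: [555.5, -369.7, 224.0]
tool_rot: [180.0, -0.0, -4.9]
contact_force: [0.4, -0.2, 0.5]
opening: 62.6
grip_force: 0.0
t: 35.75
eef_pos: [555.5, -369.6, 224.1]
tool_rot: [-180.0, -0.0, -4.9]
contact_force: [-1.1, 0.8, -0.2]
opening: 69.7
grip_force: 0.0
t: 36.25
eef_pos: [556.0, -370.0, 405.1]
tool_rot: [179.7, -0.4, -4.9]
contact_force: [0.5, 0.4, 0.6]
opening: 93.5
grip_force: 0.0
t: 36.75
eef_pos: [391.8, -507.1, 399.4]
tool_rot: [180.0, -0.0, -4.9]
contact_force: [1.1, 0.0, -0.9]
opening: 94.0
grip_force: 0.0
t: 37.25
eef_pos: [305.4, -589.5, 399.0]
tool_rot: [-180.0, -0.0, -5.0]
contact_force: [-0.5, -0.3, -0.6]
opening: 93.8
grip_force: 0.0
```

View pics/top9.png

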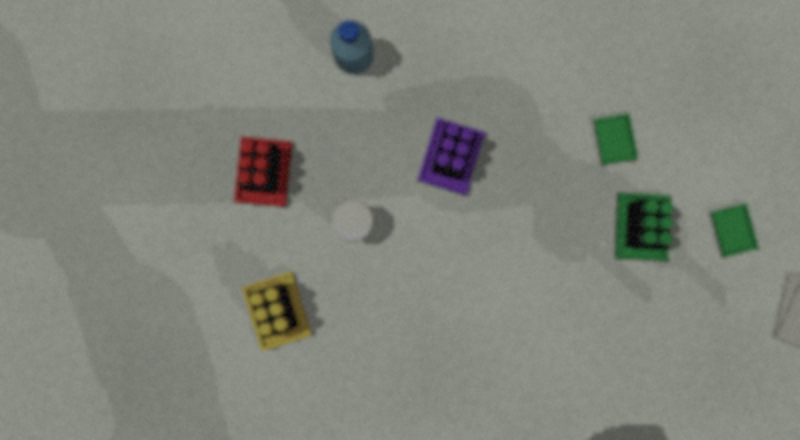

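View pics/scene9.png

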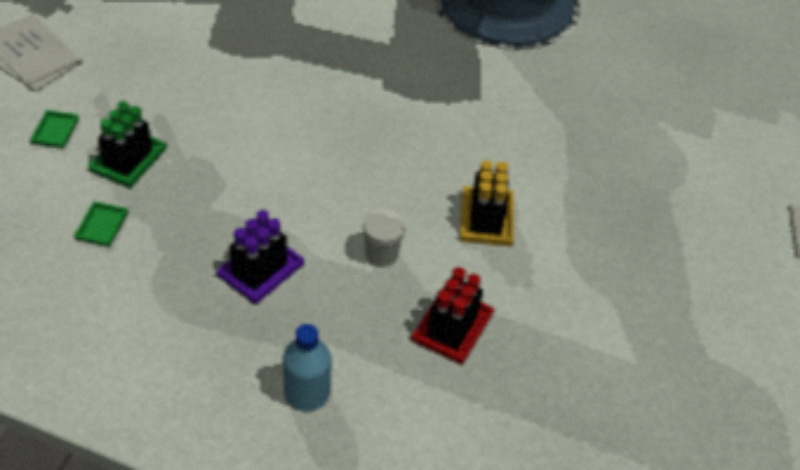

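Both views show all four racks upright inside their own trays: red (265,170), yellow (277,312), purple (452,155) and green (643,227) in the top crop. The cup (353,221) and the bottle (351,47) have not moved.

```bash
python3 -c "
from cell import r
print(r.hand_in())"
```

```text
the job is handed in; nothing more can be done
None
```

All four racks are upright in the trays matching their caps and released, the cup and sanitiser bottle are where they stood, and the job was handed in at about 37 s of the 106 s allowed.

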